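# Set up the code reader for a component can

## Task

Get the orange-lidded can ready for the code reader. First lift the blue can stop out of its notches, shift it one notch nearer the reader and drop it fully home there; then set the orange-lidded can down gently, upright on the base board, up against the V of the stop, with its code label facing the reader squarely. Leave all the other things on the table where they are.

Things in the scene. Friction and masses are not known exactly. Their poses are not given: they have to be found in the camera images.
- bench: Reading bench, fixed: plywood base board 340 x 150 x 9 mm, origin on the table under the rails' middle line (y=0). +x points along the rails to the reader, y across, z up. Two notched rails, 8 mm thick at y=+-44 mm, x -135 to +35 mm, tops 39 mm above the table, 80 mm free between. Each has 4 open-topped notches 14 mm wide, 14 deep, rounded shoulders, at x=-110 (stop's start), -70, -30, +10 mm
- reader_window (a point): Centre of the window of the code reader, a black block 56 x 70 x 52 mm (top 90 mm above the table) on a bracket at the bench's +x end; on the rails' middle line, 64 mm above the table, bench x=100 mm. Axes as the bench: the reader looks along -x
- next_notch (a point): Where the stop belongs: on the base board's top (9 mm above the table), midway between the rails at the second pair of notches from the end away from the reader (bench x=-70 mm), 40 mm nearer the reader than the stop's start. Axes as the bench. With the stop home here its tab centre is 53.5 mm straight above this point
- stop_tab (a point): Centre of the grip tab of the loose blue can stop (160 g): an upright plate 10 mm thick (x), 50 wide (y), 43 high (+-21.5); grip it across its thickness. z up, +x towards the V and the reader. 53.5 mm above the stop's underside, which stands on the base board when home, so 62.5 mm above the table. Lift 16 mm or more to clear the notches; below 28 mm it stays guided between the rails
- stop_seat (a point): Where the can's axis comes when the can touches both arms of the stop's V: 50.4 mm in front (+x) of the tab, level with the stop's underside; axes as the tab, moves with it. The V arms (90 degrees apart, 32 mm high, reaching 40 mm in front of the tab) and a cross bar 10 mm thick, 124 mm long (y), top 32 mm above the underside, lie below the tab. Play in the notches 2 mm along x, 2.5 mm along y
- can_orange_center (a point): Centre, half-way up, of the can with the orange lid: upright cylinder, diameter 60 mm, 120 mm tall, 180 to 350 g, dark grey, lid the top 25 mm. z up, +x points from its axis to the middle of its white code label. A white seal strip 12 mm wide runs from the lid's centre over the rim on that side down to the label. Centre 60 mm above the table at the start, 69 mm on the base board
- can_code (a point): Middle of the white code label (about 45 mm wide round the can, 62 mm high) on the side of the orange-lidded can, 30 mm from its axis, 50 mm above its underside; same axes as the can, +x pointing out of the label
- can_green_center (a point): Centre of a like can (60 x 120 mm) with a green lid; to be left alone
- can_grey_center (a point): Centre of a like can (60 x 120 mm) with a grey lid; to be left alone
- flask: Black drinking flask, 74 mm diameter, 205 mm tall, origin at its underside; to be left alone
- controller: Green circuit board on a clear plate, 76 x 60 x 19 mm, lying flat, origin at its underside; to be left alone
- screwdriver: Screwdriver with red handle, 170 mm long, lying flat; to be left alone

How it is judged:
By the outcome, as a careful person would: the job done as asked, in the order asked, and still so for the second after the job is handed in, with the robot touching nothing.
It also fails if it takes over 58 s, if anything falls off the work surface, if the arm or the gripper's body presses on something with over 40 N, if the wrist force passes 120 N, or if a joint passes its speed limit or range.

## Robot

A 6-joint arm with a two-finger parallel gripper is mounted at the origin on the work surface. World frame = base frame: x ahead of the robot, y to its left, z up, the work surface at z = 0. Lengths are in m, angles in rad, forces in N, time in s.
With the tool pointing down it reaches from about 0.375 to 0.975 m from the base axis. Payload 3.8 kg.
Tool frame: the origin (TCP) lies at the very end of the fingers, on their centre line; the grasp point (between the pads) lies 19 mm behind it; z points along the fingers, y is the line along which they close (so a half turn about z gives the same grasp; the last joint's range is limited). The gripper opens to 85 mm and grips with 20 to 120 N. Pads are 22 mm wide; open, the fingers measure 114 mm over their backs; the gripper's body (76 mm by 85 mm) begins 54 mm behind the grasp point. The pads swing forward as they close: fully open they stand 13 mm farther back than shut.
Start: joints at [1.297, 0.264, 1.604, -0, 1.274, -0.037], TCP at [0.158, 0.656, 0.191] pointing down, gripper open.
Joint ranges: [-2.63, 2.63], [-0.94, 2.18], [0.31, 2.57], [-1.31, 4.45], [0, 2.66], [-2.55, 2.55]. Speed limits (rad/s): [2.57, 2.57, 3.14, 3.14, 3.14, 3.14].

## Interface

Orientations are given as a rotation vector (axis times angle).
In Python, from workcell import * gives the robot as it stands.
- The arm moves only by the shell command python3 -m crank 'ROWS' [OPENING] [FORCE]. ROWS is JSON, a list that holds one entry, the list of rows, each a list of 6 numbers: the shift along the tool's x, y, z in cm, then the turn, a rotation vector about the tool's x, y, z in rad. In form: [[[dx, dy, dz, ax, ay, az], ...]]. A call has 1 to 8 rows; each row shifts and turns the commanded pose from where the row before left it, along the tool's axes as they then stand; what a row does not reach is not made up. A row lasts 1/12 s, in which the tool goes at most 41.7 mm and 7.16 degrees, less where a joint would pass 70% of its speed; a pose out of reach is approached as far as the arm can. A call with a gripper value outside its range is refused whole. OPENING is the finger opening in cm, from 0 to 8.54, set as the call begins (- or left out, the last holds). The fingers move at their own pace and stop on an object; FORCE is the grip in N (left out, the last holds). Time passes only in rows, so rows that do not move let the fingers close. It gives the time, the measured TCP pose, the force, the opening and the grip force at its end, in the units of the state.
- read_state(): the state, without advancing time (a new reading comes with each control period).
- read_camera(name): name is "scene" or "top" or "wrist"; returns the picture (400x640x3 uint8, blue, green, red); there is no depth.
- camera_model(name): a dict with "camera_matrix" (3x3 intrinsics, pixels), "R" (3x3) and "t" (3): a world point X has camera coordinates R X + t. Camera axes: x right, y down, z forward; pixel columns grow to the right and rows downward; lengths in m; the calibration is good to about 2 mm. A picture is of the moment at which its call begins: read the wrist's pose just before it. camera_model takes no time and is no camera call; for the wrist camera it gives the pose at the moment of the call.
- finish_job(): hands the job in; it is judged then, once.
The state is a dict: "time": time; "q": joint angles; "joint_vel": joint speeds; "joint_torque": joint torques, N m; "tool_pos": TCP position; "tcp_rot": TCP orientation; "wrist_force": force on the tool from outside, world axes, zero at the start; "torque": the same for the moment, N m; "width": opening from 0.0 (shut) to 1.0 (fully open); "grip_force": force on a finger pad.
Only numpy, scipy, OpenCV 4.12 (cv2) and the standard library are available. Lean on these libraries where they do the work, as an engineer would, in place of code of your own. Each camera call takes 0.05 s, during which the arm holds its last target. There are 200 camera calls.

## Working session

There is one attempt and no reset: what is moved stays moved. The work goes in short steps, Python scripts to look and compute and a shell command to move; the robot and the scene stay as the last step left them, time stands still between calls to the robot, and variables do not carry over. Pictures are saved under pics/ and viewed, at most 10 in all, crops included, and the job is handed in when it is done.

```bash
ls; mkdir -p pics; python3 - <<'E'
from workcell import *
import cv2,numpy as np
s=read_state();print(s)
for n in("scene","top"):
    cv2.imwrite(f"pics/{n}0.png",read_camera(n));m=camera_model(n);print(n,{k:np.round(v,4).tolist() for k,v in m.items()})
E
```

```text
pics
{'time': 0.0, 'q': array([ 1.29712639e+00,  2.64761880e-01,  1.60537536e+00, -1.23862454e-05,
        1.27372771e+00, -3.69262240e-02]), 'joint_vel': array([-7.12911190e-04, -1.20310610e-03, -2.33781755e-03, -1.46284356e-03,
       -5.21761870e-04, -8.96013610e-05]), 'joint_torque': array([ 1.59722447e-03, -5.15083909e+01, -3.67325377e+01,  2.47927699e-05,
        1.25134288e-02, -1.13313231e-06]), 'tool_pos': array([0.15811189, 0.6553649 , 0.19015554]), 'tcp_rot': array([-0.37096228, -3.11926982,  0.00352886]), 'wrist_force': array([ 1.1813752 , -0.34952319,  0.27320073]), 'torque': array([-0.03535826, -0.05922897, -0.03763618]), 'grip_force': 0.0, 'width': 0.9981750927897965}
scene {'camera_matrix': [[471.0104, 0.0, 329.138], [0.0, 471.0104, 199.7469], [0.0, 0.0, 1.0]], 'R': [[-0.8387, 0.5442, -0.0211], [0.2967, 0.424, -0.8557], [-0.4567, -0.7239, -0.5171]], 't': [0.4737, -0.0394, 1.2112]}
top {'camera_matrix': [[520.2959, 0.0, 322.783], [0.0, 520.2959, 203.6403], [0.0, 0.0, 1.0]], 'R': [[0.0254, -0.9996, 0.0135], [-0.9811, -0.0275, -0.1913], [0.1916, -0.0083, -0.9814]], 't': [-0.1432, 0.5106, 1.443]}
```

View pics/scene0.png

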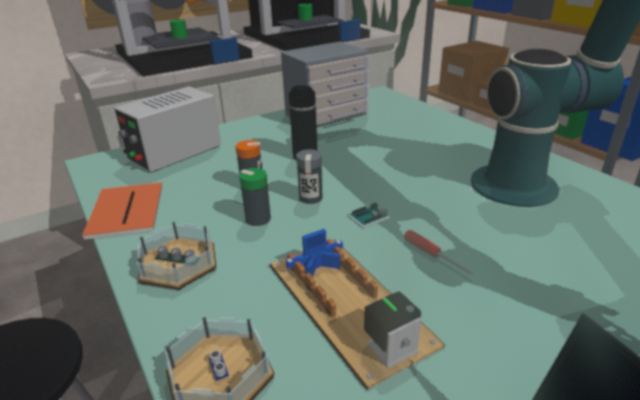

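View pics/top0.png

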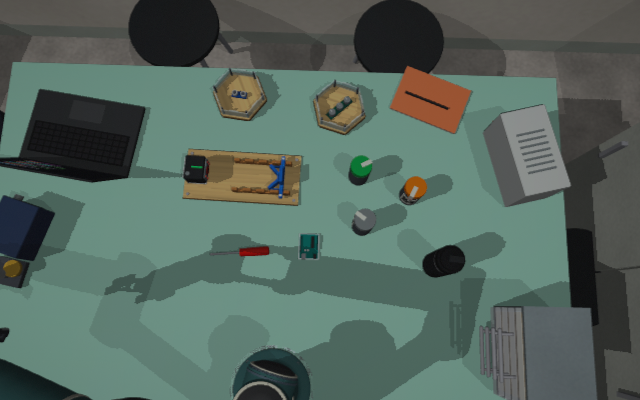

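Scene: the reader is at top-view (196,168) and the stop at (280,178), so bench +x is about world +y. The orange can is at (414,188), green at (360,168), grey at (364,220) and the flask at (444,261). Next I'll enlarge the relevant part.

```bash
cat > h.py <<'E'
from workcell import *
import cv2,numpy as np
from scipy.spatial.transform import Rotation as Rn
def ray(m,uv,z):
    m={k:np.array(v) for k,v in m.items()}
    d=m["R"].T@np.linalg.solve(m["camera_matrix"],[uv[0],uv[1],1]);c=-m["R"].T@m["t"]
    return c+d*(z-c[2])/d[2]
def proj(m,X):
    m={k:np.array(v) for k,v in m.items()}
    p=m["camera_matrix"]@(m["R"]@np.array(X)+m["t"]);return p[:2]/p[2]
E
python3 - <<'E'
from h import *
im=cv2.imread("pics/top0.png");m=camera_model("top")
a=cv2.resize(im[140:215,175:310],None,fx=5.8,fy=5.8,interpolation=cv2.INTER_CUBIC)[:,:783]
b=cv2.resize(im[150:240,340:440],None,fx=3,fy=3,interpolation=cv2.INTER_CUBIC)
c=np.zeros((a.shape[0]+0,800,3),np.uint8);c[:,:a.shape[1]]=a
cv2.imwrite("pics/c1.png",c); 
hsv=cv2.cvtColor(im,cv2.COLOR_BGR2HSV)
def cen(lo,hi,box):
    x0,y0,x1,y1=box;k=cv2.inRange(hsv[y0:y1,x0:x1],lo,hi);mm=cv2.moments(k,True)
    return (mm['m10']/mm['m00']+x0,mm['m01']/mm['m00']+y0),mm['m00']
for n,lo,hi,box,z in(("orange",(5,150,80),(20,255,255),(395,170,435,210),.12),("green",(50,150,60),(75,255,255),(345,150,380,190),.12),("blue",(105,150,60),(130,255,255),(260,150,300,205),.06)):
    p,ar=cen(lo,hi,box);print(n,np.round(p,1),ar,ray(m,p,z).round(4))
# base board corners from a plywood mask
k=cv2.inRange(hsv[140:215,175:310],(10,60,80),(28,255,255))
k=cv2.morphologyEx(k,cv2.MORPH_CLOSE,np.ones((25,25)))
cn=max(cv2.findContours(k,0,1)[0],key=cv2.contourArea);r=cv2.minAreaRect(cn);bx=cv2.boxPoints(r)+[175,140]
P=np.array([ray(m,q,.009) for q in bx]);print(P.round(4),P.mean(0),[np.linalg.norm(P[i]-P[i-1]) for i in range(4)])
E
```

```text
orange [415.5 186.3] 318.0 [ 0.5566 -0.3833  0.12  ]
green [359.8 166.6] 310.0 [ 0.6081 -0.2289  0.12  ]
blue [278.2 176.5] 238.0 [0.5882 0.0009 0.06  ]
[[ 0.5319  0.3163  0.009 ]
 [ 0.7441  0.2897  0.009 ]
 [ 0.666  -0.1214  0.009 ]
 [ 0.4574 -0.0843  0.009 ]] [0.59987805 0.10006766 0.009     ] [np.float64(0.4075331209987504), np.float64(0.21384730254359985), np.float64(0.41841129743070693), np.float64(0.21192018145249122)]
```

View pics/c1.png

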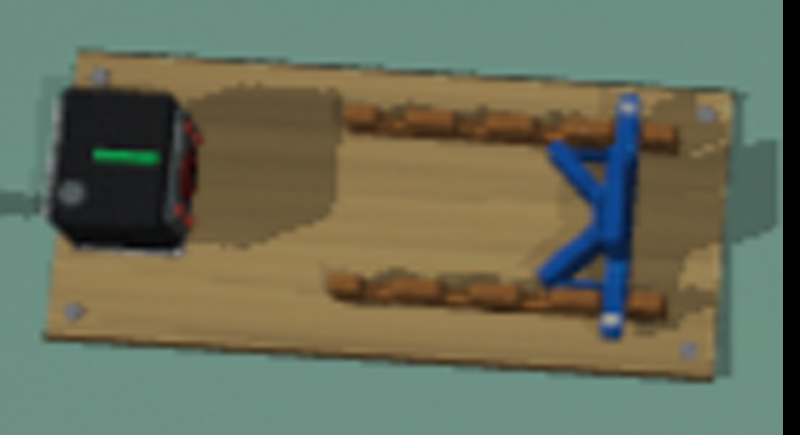

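The crop shows board corners at crop pixels (78,52), (735,92), (713,379) and (45,338), and cross bar ends at (628,100) and (611,328). Rail ends are visible too.

```bash
python3 - <<'E'
from h import *
m=camera_model("top")
f=lambda c,z:ray(m,(np.array(c)+.5)/5.8+[174.5,139.5],z)
C=np.array([f(c,.009) for c in((78,52),(735,92),(713,379),(45,338))]);print(C.round(4),C.mean(0).round(4))
d1=C[0]-C[1];d2=C[3]-C[2];print(np.linalg.norm(d1),np.linalg.norm(d2),[np.degrees(np.arctan2(d[1],d[0])) for d in(d1,d2,C[0]-C[3],C[1]-C[2])])
e=np.array([f(c,.041) for c in((628,100),(611,328))]);print("bar",e.round(4),e.mean(0).round(4),np.degrees(np.arctan2(*(e[0]-e[1])[[1,0]])))
s=read_state();R=Rn.from_rotvec(s["tcp_rot"]).as_matrix();print(R.round(3))
w=camera_model("wrist");print({k:np.round(v,4).tolist() for k,v in w.items()})
Rw=np.array(w["R"]);c=-Rw.T@np.array(w["t"]);print("cam in tool",R.T@(c-s["tool_pos"]),(R.T@Rw.T).round(3))
E
```

```text
[[ 0.6794  0.2789  0.009 ]
 [ 0.6679 -0.0616  0.009 ]
 [ 0.5164 -0.0555  0.009 ]
 [ 0.528   0.2843  0.009 ]] [0.5979 0.1115 0.009 ]
0.34068272680682316 0.3399569376446337 [np.float64(88.06758302064411), np.float64(88.02845100857803), np.float64(-2.0412013985597897), np.float64(-2.315192212387566)]
bar [[ 0.6528 -0.0088  0.041 ]
 [ 0.5347 -0.0051  0.041 ]] [ 0.5937 -0.0069  0.041 ] -1.8138363526053214
[[-0.972  0.235 -0.001]
 [ 0.235  0.972 -0.002]
 [ 0.    -0.002 -1.   ]]
{'camera_matrix': [[311.7969, 0.0, 321.6168], [0.0, 311.7969, 193.5771], [0.0, 0.0, 1.0]], 'R': [[0.235, 0.972, -0.0009], [0.9373, -0.2263, 0.2651], [0.2575, -0.0632, -0.9642]], 't': [-0.675, -0.0343, 0.3786]}
cam in tool [ 0.06700751  0.00075939 -0.18322914] [[-0.    -0.964 -0.265]
 [ 1.    -0.001  0.001]
 [-0.001 -0.265  0.964]]
```

```bash
python3 -m crank '[[[0,0,0,0,0,-0.1],[0,0,0,0,0,-0.103],[-2.4,-3.3,0,0,0,0],[-2.4,-3.3,0,0,0,0],[-2.4,-3.3,0,0,0,0],[-2.4,-3.3,0,0,0,0],[-2.4,-3.3,0,0,0,0],[-2.4,-3.3,0,0,0,0]]]'
python3 -m crank '[[[-2.4,-3.3,0,0,0,0],[-2.4,-3.3,0,0,0,0],[-2.4,-3.3,0,0,0,0],[-2.4,-3.3,0,0,0,0],[-2.4,-3.3,0,0,0,0],[-2.4,-3.3,0,0,0,0],[-2.4,-3.3,0,0,0,0],[-2.4,-3.3,0,0,0,0]]]'
python3 -m crank '[[[-2.4,-3.3,0,0,0,0],[-2.4,-3.3,0,0,0,0],[-2.4,-3.3,0,0,0,0],[-2.4,-3.3,0,0,0,0],[-2.4,-3.3,0,0,0,0],[0,0,0,0,0,0],[0,0,0,0,0,0]]]'
python3 - <<'E'
from h import *
s=read_state();print(s["time"],s["tool_pos"],s["tcp_rot"]);m=camera_model("wrist");im=read_camera("wrist");cv2.imwrite("pics/w1.png",im)
np.savez("w1.npz",**m)
E
```

```text
time: 0.77
tool_pos: [0.296, 0.4514, 0.1909]
tcp_rot: [-0.052, -3.141, 0.001]
wrist_force: [-0.1, -0.4, -0.0]
width: 1.002
grip_force: 0.0
time: 1.43
tool_pos: [0.4789, 0.1811, 0.1912]
tcp_rot: [-0.053, -3.141, 0.0]
wrist_force: [0.7, 0.3, -0.1]
width: 1.002
grip_force: 0.0
time: 2.02
tool_pos: [0.5932, 0.0122, 0.1906]
tcp_rot: [-0.059, -3.139, -0.0]
wrist_force: [-0.9, 0.4, 0.2]
width: 0.999
grip_force: 0.0
2.0167 [0.59322762 0.01216696 0.19058775] [-5.90542934e-02 -3.13949975e+00 -2.16504607e-04]
```

View pics/w1.png

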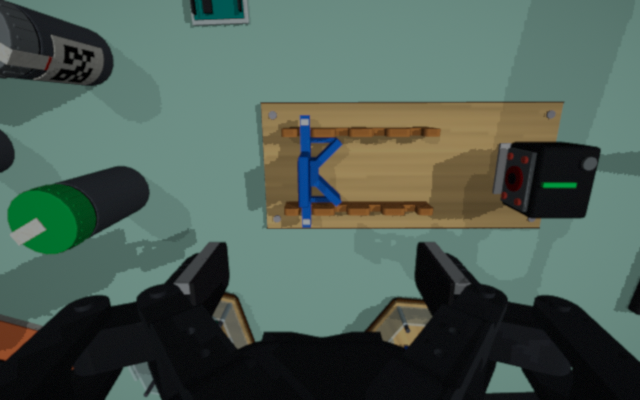

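Wrist view shows the stop's bar ends at (305,118) and (306,224), the tab around (306,183), and board corners at (263,103), (563,101) and (264,228). I'll fit a model overlay to refine the stop and bench pose.

```bash
python3 - <<'E'
from h import *
m=dict(np.load("w1.npz"));im=cv2.imread("pics/w1.png")
C=np.array([ray(m,p,.009) for p in((263,103),(563,101),(264,228.5))]);print(C.round(4))
print([np.degrees(np.arctan2(d[1],d[0])) for d in(C[1]-C[0],C[2]-C[0])])
B=np.array([ray(m,p,.041) for p in((305.2,119),(306,224))]);print(B.round(4),B.mean(0).round(4))
yaw=np.radians(88.05);ex=np.array([np.cos(yaw),np.sin(yaw),0]);ey=np.array([-ex[1],ex[0],0]);ez=np.array([0,0,1])
im2=cv2.resize(im[90:240,250:450],None,fx=4,fy=4,interpolation=cv2.INTER_CUBIC)
T=np.array([B.mean(0)[0],B.mean(0)[1],.0625])
def draw(P,c):
    for a in P:
        u,v=(proj(m,a)-[249.5,89.5])*4;cv2.circle(im2,(int(u),int(v)),3,c,-1)
draw([T+sx*.005*ex+sy*.025*ey+.0215*ez for sx in(-1,1) for sy in(-1,1)],(0,0,255))
draw([T+sx*.005*ex+sy*.062*ey-.0215*ez for sx in(-1,1) for sy in(-1,1)],(0,255,255))
O=T+.11*ex
for x in(-.135,.035):
    draw([np.array([O[0],O[1],.039])+x*ex+y*ey for y in(-.048,-.04,.04,.048)],(255,255,255))
cv2.imwrite("pics/w1c.png",im2)
E
```

```text
[[ 0.5185 -0.0498  0.009 ]
 [ 0.5292  0.287   0.009 ]
 [ 0.669  -0.0618  0.009 ]]
[np.float64(88.1879525862878), np.float64(-4.545419026061869)]
[[ 0.5369 -0.0017  0.041 ]
 [ 0.6529 -0.0068  0.041 ]] [ 0.5949 -0.0043  0.041 ]
```

View pics/w1c.png

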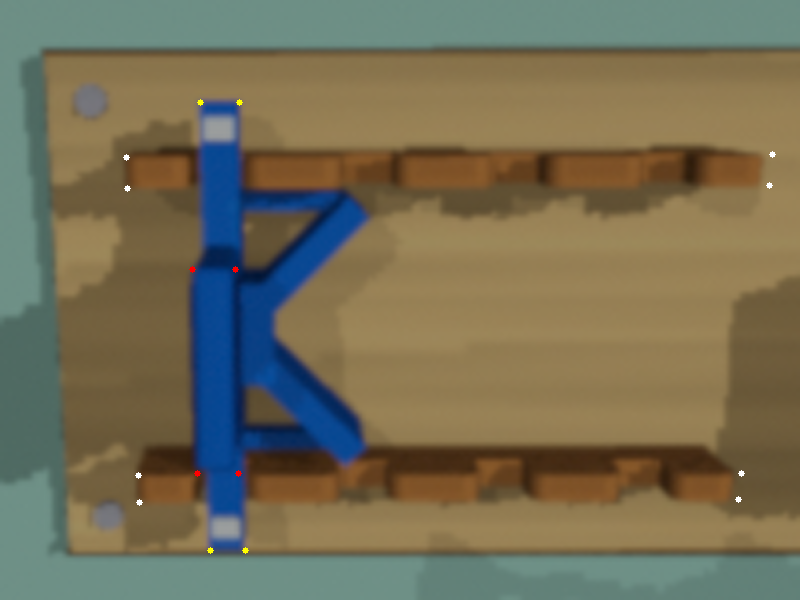

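```bash
python3 -m crank '[[[-0.23,-1.64,0,0,0,0],[0,0,3.5,0,0,0],[0,0,3.5,0,0,0],[0,0,3.5,0,0,0],[0,0,2.0,0,0,0],[0,0,1.5,0,0,0],[0,0,0,0,0,0]]]' 4 30
python3 -m crank '[[[0,0,0,0,0,0],[0,0,0,0,0,0],[0,0,0,0,0,0],[0,0,0,0,0,0],[0,0,0,0,0,0]]]' 0 50
```

```text
time: 2.65
tool_pos: [0.5896, -0.0003, 0.0469]
tcp_rot: [-0.05, -3.132, -0.001]
wrist_force: [-0.8, -0.1, 0.2]
width: 0.47
grip_force: 0.0
time: 3.07
tool_pos: [0.5958, -0.0023, 0.0531]
tcp_rot: [0.053, 3.138, -0.0]
wrist_force: [0.3, 0.8, -0.3]
width: 0.003
grip_force: 0.0
```

```bash
python3 - <<'E'
from h import *
s=read_state();print(s["time"],s["tool_pos"],s["width"],s["grip_force"]);m=camera_model("wrist");im=read_camera("wrist")
s=read_state();print(s["width"],s["grip_force"],proj(m,s["tool_pos"]))
sc=read_camera("scene")
np.savez("w2.npz",**m);a=cv2.resize(im[100:400,160:480],(480,450));b=cv2.resize(sc[220:320,270:350],(320,400),interpolation=cv2.INTER_CUBIC)
o=np.zeros((450,800,3),np.uint8);o[:,:480]=a;o[:400,480:]=b;cv2.imwrite("pics/w2.png",o)
E
```

```text
3.0667 [ 0.59578482 -0.00225221  0.05305805] 0.0025978194873549775 0.0
-0.0015443102389841022 0.0 [320.02015564 218.37038406]
```

View pics/w2.png

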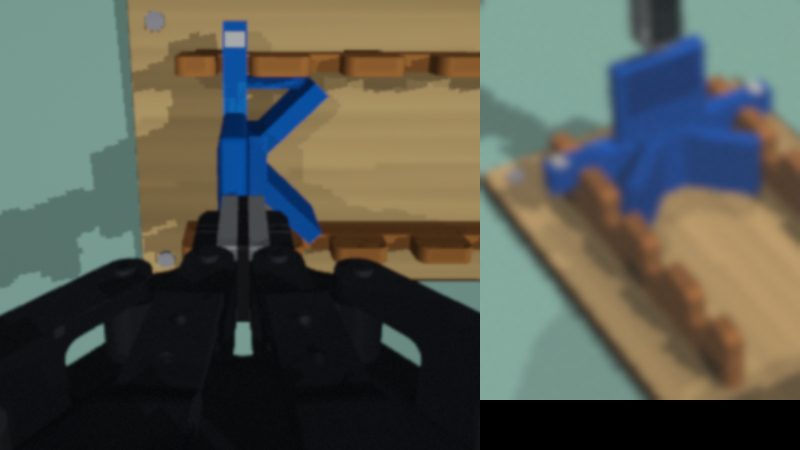

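The fingers shut on nothing. In the scene crop the fingertip ends at the tab's top edge, crop (655,45), which is full-image pixel (314,231). I'll check which height that means.

```bash
python3 - <<'E'
from h import *
m=camera_model("scene");s=read_state();print(s["tool_pos"],s["tcp_rot"],s["q"])
for X in([.5949,-.0043,.053],[.5949,-.0043,.084],[.5949,-.0043,.09],[.57,-.0043,.053],[.57,-.0035,.084],[.62,-.0051,.084]):print(X,proj(m,X).round(1), ((proj(m,X)-[270,220])*4+[480,0]).round())
w=dict(np.load("w2.npz"))
for z in(.053,.084,.1):print(z,proj(w,[.5949,-.0043,z]),((proj(w,[s["tool_pos"][0],s["tool_pos"][1],z])-[160,100])*1.5).round())
print(ray(m,(314,231),.084),ray(m,(314,231),.053),ray(m,(314,231),.1))
E
```

```text
[ 0.59527001 -0.00240434  0.05240186] [ 5.32625217e-02  3.13963626e+00 -2.92490009e-05] [-4.58969079e-02  2.36810960e-01  1.91007153e+00  2.97304001e-05
  9.93205613e-01 -1.58278360e+00]
[0.5949, -0.0043, 0.053] [314.4 246. ] [657. 104.]
[0.5949, -0.0043, 0.084] [313.8 233. ] [655.  52.]
[0.5949, -0.0043, 0.09] [313.6 230.4] [655.  42.]
[0.57, -0.0043, 0.053] [325.2 241.7] [701.  87.]
[0.57, -0.0035, 0.084] [325.  228.9] [700.  36.]
[0.62, -0.0051, 0.084] [302.2 237.1] [609.  69.]
0.053 [316.88114453 217.71264926] [240. 177.]
0.084 [316.08370788 237.85437637] [240. 208.]
0.1 [315.54700999 251.41034064] [239. 228.]
[ 0.5911002  -0.00961611  0.084     ] [ 0.5689208  -0.04819422  0.053     ] [0.60254764 0.01029518 0.1       ]
```

```bash
python3 - <<'E'
from h import *
w=dict(np.load("w2.npz"));T=np.array([.5949,-.0043,.0625])
yaw=np.radians(88.05);ex=np.array([np.cos(yaw),np.sin(yaw),0]);ey=np.array([-ex[1],ex[0],0]);ez=np.array([0,0,1])
f=lambda X:((proj(w,X)-[160,100])*1.5).round()
print("bar end near robot",[f(T+sx*.005*ex+.062*ey-.0215*ez) for sx in(-1,1)])
print("tab top",[f(T+sx*.005*ex+sy*.025*ey+.0215*ez) for sx in(-1,1) for sy in(1,-1)])
print("cam",-w["R"].T@w["t"])
s=read_state();R=Rn.from_rotvec(s["tcp_rot"]).as_matrix()
for dz in(0,-.02,-.04):
  print(dz,[f(s["tool_pos"]+R@[x,0,dz]) for x in(.011,-.011)])
E
python3 -m crank '[[[0,0,0,0,0,0]]]' - -
```

```text
bar end near robot [array([223.,  22.]), array([247.,  22.])]
tab top [array([219., 138.]), array([221., 270.]), array([249., 138.]), array([248., 270.])]
cam [0.52850248 0.00071926 0.23610873]
0 [array([240., 151.]), array([240., 201.])]
-0.02 [array([240., 167.]), array([240., 222.])]
-0.04 [array([239., 187.]), array([239., 247.])]
time: 3.25
tool_pos: [0.595, -0.0025, 0.052]
tcp_rot: [0.053, 3.14, -0.0]
wrist_force: [-0.4, -0.6, -0.5]
width: 0.001
grip_force: 0.0
```

Both cameras agree with the bench geometry. The fingertips appear about 40 mm above the reported TCP, near z≈0.092, so the fingers shut above the tab. I'll open, go lower carefully and close again.

```bash
python3 -m crank '[[[0,0,0,0,0,0],[0,0,0,0,0,0],[0,0,0,0,0,0],[0,-0.15,0,0,0,0],[0,0,1.0,0,0,0],[0,0,1.0,0,0,0],[0,0,0.8,0,0,0],[0,0,0,0,0,0]]]' 4 30
python3 -m crank '[[[0,0,0,0,0,0],[0,0,0,0,0,0],[0,0,0,0,0,0],[0,0,0,0,0,0],[0,0,0,0,0,0]]]' 0 50
```

```text
time: 3.92
tool_pos: [0.5919, -0.0038, 0.0202]
tcp_rot: [-0.053, -3.136, -0.0]
wrist_force: [-0.6, 0.3, -0.4]
width: 0.465
grip_force: 0.0
time: 4.33
tool_pos: [0.5949, -0.0041, 0.0237]
tcp_rot: [0.053, 3.141, -0.0]
wrist_force: [0.3, -0.8, -2.3]
width: 0.103
grip_force: 53.1
```

Gripped: width is about 9 mm at 53 N. Lifting 22 mm, moving 39 mm along bench x (the stop sat about 1 mm forward in its notch), then lowering.

```bash
python3 -m crank '[[[0,0,-0.7,0,0,0],[0,0,-0.8,0,0,0],[0,0,-0.7,0,0,0],[0,0,0,0,0,0],[0,0,0,0,0,0]]]'
python3 -m crank '[[[0,0.6,0,0,0,0],[0,0.9,0,0,0,0],[0,0.9,0,0,0,0],[0,0.9,0,0,0,0],[0,0.6,0,0,0,0],[0,0,0,0,0,0],[0,0,0,0,0,0],[0,0,0,0,0,0]]]'
python3 -m crank '[[[0,0,0.4,0,0,0],[0,0,0.4,0,0,0],[0,0,0.4,0,0,0],[0,0,0,0,0,0],[0,0,0,0,0,0]]]'
```

```text
time: 4.75
tool_pos: [0.5957, -0.0038, 0.047]
tcp_rot: [0.053, 3.138, 0.0]
wrist_force: [-0.1, 0.7, -1.7]
width: 0.104
grip_force: 53.1
time: 5.42
tool_pos: [0.5958, 0.0352, 0.0454]
tcp_rot: [-0.052, -3.141, 0.0]
wrist_force: [-1.4, 0.2, -0.7]
width: 0.102
grip_force: 53.1
time: 5.83
tool_pos: [0.5953, 0.0349, 0.0327]
tcp_rot: [-0.054, -3.14, 0.0]
wrist_force: [0.6, 0.6, -0.8]
width: 0.103
grip_force: 53.0
```

```bash
python3 -m crank '[[[0,0,0.3,0,0,0],[0,0,0.3,0,0,0],[0,0,0.3,0,0,0],[0,0,0,0,0,0],[0,0,0,0,0,0]]]'
python3 - <<'E'
from h import *
m=camera_model("wrist");im=read_camera("wrist");sc=read_camera("scene");np.savez("w3.npz",**m)
a=cv2.resize(im[100:400,160:480],(480,450));b=cv2.resize(sc[220:320,270:350],(320,400),interpolation=cv2.INTER_CUBIC)
o=np.zeros((450,800,3),np.uint8);o[:,:480]=a;o[:400,480:]=b;cv2.imwrite("pics/w3.png",o)
E
```

```text
time: 6.25
tool_pos: [0.5956, 0.0351, 0.0241]
tcp_rot: [-0.053, -3.14, 0.0]
wrist_force: [0.7, 0.1, -0.9]
width: 0.106
grip_force: 53.0
```

View pics/w3.png

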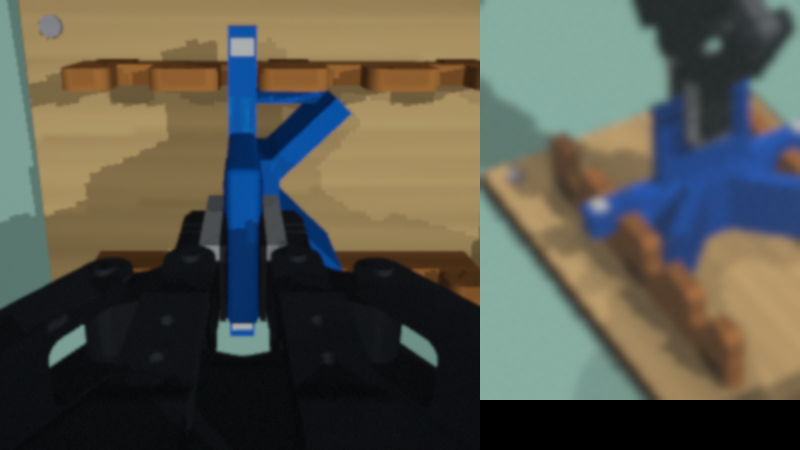

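The stop is in the second pair of notches at its home height. Releasing, lifting and going to look at the orange can.

```bash
python3 -m crank '[[[0,0,0.1,0,0,0],[0,0,0,0,0,0],[0,0,0,0,0,0],[0,0,0,0,0,0],[0,0,0,0,0,0]]]' 3 30
python3 -m crank '[[[0,0,-1,0,0,0],[0,0,-2,0,0,0],[0,0,-3,0,0,0],[0,0,-4,0,0,0],[0,0,-4,0,0,0],[0,0,-4,0,0,0],[0,0,-4,0,0,0],[0.2,-2,0,0,0,0]]]' 8.5
python3 -m crank '[[[0.3,-4,0,0,0,0],[0.3,-4,0,0,0,0],[0.3,-4,0,0,0,0],[0.3,-4,0,0,0,0],[0.3,-4,0,0,0,0],[0.3,-4,0,0,0,0],[0.3,-4,0,0,0,0],[0.3,-4,0,0,0,0]]]'
python3 -m crank '[[[0.1,-4,0,0,0,0],[0,-3.5,0,0,0,0],[0,0,0,0,0,0],[0,0,0,0,0,0],[0,0,0,0,0,0]]]'
python3 - <<'E'
from h import *
s=read_state();print(s["tool_pos"],s["tcp_rot"])
m=camera_model("wrist");im=read_camera("wrist");cv2.imwrite("pics/w4.png",im);np.savez("w4.npz",**m);cv2.imwrite("pics/top4.png",read_camera("top"))
E
```

```text
time: 6.77
tool_pos: [0.5962, 0.0351, 0.0238]
tcp_rot: [0.053, 3.141, 0.0]
wrist_force: [0.0, 0.5, 0.6]
width: 0.352
grip_force: 0.0
time: 7.43
tool_pos: [0.599, 0.0176, 0.2558]
tcp_rot: [0.049, 3.123, 0.003]
wrist_force: [1.4, 0.1, 1.3]
width: 0.996
grip_force: 0.0
time: 8.1
tool_pos: [0.5579, -0.3057, 0.2446]
tcp_rot: [0.053, 3.14, -0.001]
wrist_force: [0.1, -0.4, -0.3]
width: 0.997
grip_force: 0.0
time: 8.52
tool_pos: [0.5547, -0.3785, 0.2438]
tcp_rot: [0.054, 3.141, 0.001]
wrist_force: [-0.3, -0.5, 0.3]
width: 0.998
grip_force: 0.0
[ 0.55473505 -0.37846976  0.24381541] [5.42210188e-02 3.14103423e+00 1.08394509e-03]
```

View pics/w4.png

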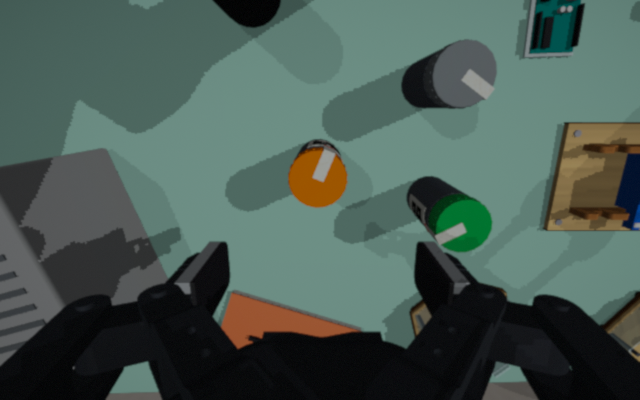

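The wrist view shows the orange lid at about (318,177), with the seal strip running from the lid centre to about (327,150). I'll fit both numerically.

```bash
cat > lid.py <<'E'
from h import *
def lid(m,im,cx,cy,z,h=45):
    x0,y0=int(cx-h),int(cy-h);hsv=cv2.cvtColor(im[y0:y0+2*h,x0:x0+2*h],cv2.COLOR_BGR2HSV)
    o=cv2.inRange(hsv,(5,140,90),(22,255,255))
    cn=max(cv2.findContours(o,0,1)[0],key=cv2.contourArea);hull=cv2.convexHull(cn)
    e=cv2.fitEllipse(hull)
    # project hull to top plane and fit circle (robust)
    P=np.array([ray(m,q[0]+np.array([x0,y0]),z)[:2] for q in hull])
    from scipy.optimize import least_squares
    r=least_squares(lambda p:np.hypot(P[:,0]-p[0],P[:,1]-p[1])-.030,P.mean(0),loss="soft_l1",f_scale=.001)
    w=cv2.inRange(hsv,(0,0,110),(180,90,255));v,u=np.nonzero(w)
    W=np.array([ray(m,(a+x0,b+y0),z)[:2] for a,b in zip(u,v)]);W=W[np.hypot(*(W-r.x).T)<.029]
    d=W.mean(0)-r.x;_,_,V=np.linalg.svd(W-W.mean(0));a=V[0]*np.sign(V[0]@d)
    print("ell",e,"c",r.x.round(4),"rms",np.sqrt(np.mean(np.square(r.fun))),"n",len(W),"dirs",np.degrees(np.arctan2(d[1],d[0])),np.degrees(np.arctan2(a[1],a[0])))
    return r.x
E
python3 - <<'E'
from lid import *
lid(dict(np.load("w4.npz")),cv2.imread("pics/w4.png"),318,177,.12)
lid(camera_model("top"),cv2.imread("pics/top4.png"),415,188,.12,25)
a=cv2.imread("pics/w4.png")[130:220,270:370];cv2.imwrite("pics/w4c.png",cv2.resize(a,None,fx=5,fy=5,interpolation=cv2.INTER_CUBIC))
E
```

```text
ell ((44.315425872802734, 45.31266784667969), (58.232505798339844, 59.02705764770508), 170.21231079101562) c [ 0.5561 -0.3817] rms 0.00043488479676935055 n 370 dirs 152.96084494596286 155.92609321213328Traceback (most recent call last):
  File "<stdin>", line 3, in <module>
  File "lid.py", line 5, in lid
    cn=max(cv2.findContours(o,0,1)[0],key=cv2.contourArea);hull=cv2.convexHull(cn)
ValueError: max() iterable argument is empty
```

```bash
python3 - <<'E'
from h import *
m=dict(np.load("w4.npz"));im=cv2.imread("pics/w4.png");c=np.array([.5561,-.3817])
# warp top plane: 0.25mm/px, u=+y, v=-x... build map
g=np.arange(-140,141)*.00025
src=np.array([proj(m,[c[0]+a,c[1]+b,.12]) for a,b in((-.035,-.035),(-.035,.035),(.035,.035),(.035,-.035))],np.float32)
dst=np.float32([[0,0],[280,0],[280,280],[0,280]])   # u=y, v=x
p=cv2.warpPerspective(im,cv2.getPerspectiveTransform(src,dst),(281,281),flags=cv2.INTER_CUBIC)
hsv=cv2.cvtColor(p,cv2.COLOR_BGR2HSV);w=cv2.inRange(hsv,(0,0,110),(180,110,255))
mk=np.zeros_like(w);cv2.circle(mk,(140,140),100,255,-1);w&=mk
cn=max(cv2.findContours(w,0,1)[0],key=cv2.contourArea);print(cv2.minAreaRect(cn))
# strip side-edge midpoints at several radii
V,U=np.nonzero(w);x=(V-140)*.25;y=(U-140)*.25;M=np.c_[x,y]
a=np.radians(155);r=M@[np.cos(a),np.sin(a)];t=M@[-np.sin(a),np.cos(a)]
for lo in range(-4,24,3):
    k=(r>=lo)&(r<lo+3)
    if k.sum():print(lo,k.sum(),(t[k].min()+t[k].max()).round(2)/2,(t[k].max()-t[k].min()).round(1))
cv2.imwrite("pics/w4c.png",cv2.resize(p,None,fx=1.5,fy=1.5))
E
python3 -m crank '[[[-0.15,-0.3,0,0,0,0],[0,0,4,0,0,0],[0,0,4,0,0,0],[0,0,3,0,0,0],[0,0,0,0,0,0],[0,0,0,0,0,0]]]' 8.5
```

```text
((161.59266662597656, 98.96585083007812), (51.75368881225586, 107.13920593261719), 24.775142669677734)
-4 116 -0.36 11.3
-1 604 -0.575 12.7
2 615 -0.55 12.8
5 613 -0.63 12.8
8 612 -0.515 12.8
11 609 -0.555 12.8
14 611 -0.55 12.9
17 610 -0.45 12.7
20 608 -0.545 12.7
23 354 -0.475 12.8
time: 9.12
tool_pos: [0.5551, -0.3797, 0.1314]
tcp_rot: [-0.051, -3.137, -0.005]
wrist_force: [-0.0, 0.3, 1.1]
width: 1.0
grip_force: 0.0
```

View pics/w4c.png

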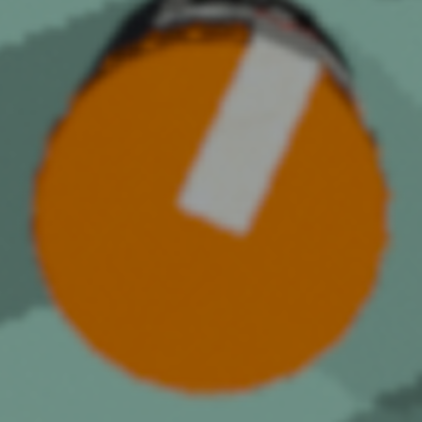

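Strip direction is 155.2° with parallel edges; the lid centre is (0.556,-0.382). Descending the rest of the way.

```bash
python3 -m crank '[[[-0.08,-0.15,2,0,0,0],[0,0,2,0,0,0],[0,0,2,0,0,0],[0,0,0,0,0,0],[0,0,1,0,0,0],[0,0,1,0,0,0],[0,0,0,0,0,0],[0,0,0,0,0,0]]]' 8.5
python3 -m crank '[[[0,0,0,0,0,0],[0,0,0,0,0,0],[0,0,0,0,0,0],[0,0,0,0,0,0],[0,0,0,0,0,0]]]' 5 40
```

```text
time: 9.78
tool_pos: [0.5573, -0.3834, 0.054]
tcp_rot: [0.053, 3.141, -0.0]
wrist_force: [0.2, 0.3, 1.0]
width: 0.997
grip_force: 0.0
time: 10.2
tool_pos: [0.5579, -0.3837, 0.0548]
tcp_rot: [0.053, 3.139, -0.001]
wrist_force: [0.1, 1.9, 5.2]
width: 0.685
grip_force: 43.8
```

Gripped at about 58 mm. Lifting.

```bash
python3 -m crank '[[[0,0,-0.5,0,0,0],[0,0,-1,0,0,0],[0,0,-2,0,0,0],[0,0,-2.5,0,0,0],[0,0,-3,0,0,0],[0,0,-3,0,0,0],[0,0,-2.5,0,0,0],[0,0,0,0,0,0]]]' 5 50
python3 - <<'E'
from lid import *
for i in range(2):s=read_state()
print(s["tool_pos"],s["tcp_rot"],s["wrist_force"],s["q"],s["width"])
m=camera_model("wrist");im=read_camera("wrist");cv2.imwrite("pics/w5.png",im);np.savez("w5.npz",**m)
E
```

```text
time: 10.87
tool_pos: [0.56, -0.3857, 0.2062]
tcp_rot: [0.053, 3.132, -0.01]
wrist_force: [1.1, -1.3, -0.5]
width: 0.686
grip_force: 54.5
[ 0.55996027 -0.38572232  0.20620759] [ 0.05314416  3.13222226 -0.01044898] [ 1.07307174 -1.27282861 -0.47236744] [-6.39695014e-01  2.56995358e-01  1.58550442e+00 -2.35833162e-04
  1.28797091e+00 -2.17649621e+00] 0.6861354213485846
```

View pics/w5.png

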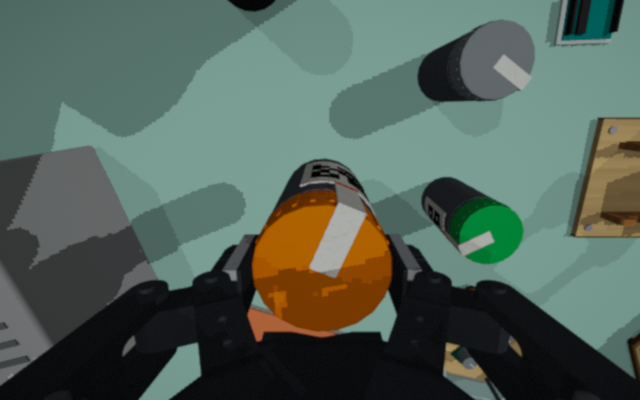

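The can is held upright by the lid with the strip visible. Now to transport it above the seat.

```bash
python3 -m crank '[[[-0.15,1,0,0,0,0],[-0.15,2,0,0,0,0],[-0.15,3,0,0,0,0],[-0.15,3.5,0,0,0,0],[-0.15,3.5,0,0,0,0],[-0.15,3.5,0,0,0,0],[-0.15,3.5,0,0,0,0],[-0.15,3.5,0,0,0,0]]]'
python3 -m crank '[[[-0.15,3.5,0,0,0,0],[-0.15,3.5,0,0,0,0],[-0.15,3.5,0,0,0,0],[-0.15,3.5,0,0,0,0],[-0.15,3.5,0,0,0,0],[-0.15,3,0,0,0,0],[-0.15,2,0,0,0,0],[-0.15,1,0,0,0,0]]]'
python3 -m crank '[[[0,0,0,0,0,0],[0,0,0,0,0,0.04],[0,0,0,0,0,0.08],[0,0,0,0,0,0.11],[0,0,0,0,0,0.12],[0,0,0,0,0,0.12],[0,0,0,0,0,0.12],[0,0,0,0,0,0.12]]]'
python3 -m crank '[[[0,0,0,0,0,0.12],[0,0,0,0,0,0.12],[0,0,0,0,0,0.11],[0,0,0,0,0,0.08],[0,0,0,0,0,0.03],[0,0,0,0,0,0],[0,0,0,0,0,0],[0,0,0,0,0,0]]]'
cat > held.py <<'E'
from lid import *
s=read_state();R=Rn.from_rotvec(s["tcp_rot"]).as_matrix();m=camera_model("wrist");im=read_camera("wrist")
print(s["time"],s["tool_pos"].round(4),"yaw",np.degrees(np.arctan2(R[1,1],R[0,1])),"tilt",R[:,2].round(4),"F",s["wrist_force"].round(1))
z=s["tool_pos"][2]+.0652
cv2.imwrite("pics/h.png",im)
hsv=cv2.cvtColor(im,cv2.COLOR_BGR2HSV)
c=s["tool_pos"][:2].copy();X=lambda a,b:[c[0]+a,c[1]+b,z]
src=np.array([proj(m,X(a,b)) for a,b in((-.035,-.035),(-.035,.035),(.035,.035),(.035,-.035))],np.float32)
p=cv2.warpPerspective(im,cv2.getPerspectiveTransform(src,np.float32([[0,0],[280,0],[280,280],[0,280]])),(281,281),flags=cv2.INTER_CUBIC)
cv2.imwrite("pics/hw.png",p);h=cv2.cvtColor(p,cv2.COLOR_BGR2HSV)
w=cv2.inRange(h,(0,0,100),(180,80,255));mk=np.zeros_like(w);cv2.circle(mk,(140,140),100,255,-1);w&=mk
cn=max(cv2.findContours(w,0,1)[0],key=cv2.contourArea);r=cv2.minAreaRect(cn);print("strip rect",r,"area",cv2.contourArea(cn))
V,U=np.nonzero(cv2.drawContours(np.zeros_like(w),[cn],-1,255,-1));M=np.c_[V,U]-140.;d=M.mean(0)
_,_,vt=np.linalg.svd(M-M.mean(0),full_matrices=False);a=vt[0]*np.sign(vt[0]@d);print("strip dir",np.degrees(np.arctan2(a[1],a[0])))
o=cv2.inRange(h,(5,140,50),(22,255,255));cn=max(cv2.findContours(o,0,1)[0],key=cv2.contourArea)
(cx,cy),rr=cv2.minEnclosingCircle(cn);print("lid centre",c+np.array([cy-140,cx-140])*.00025,"r mm",rr*.25)
E
python3 held.py
```

```text
time: 11.58
tool_pos: [0.5744, -0.1459, 0.1947]
tcp_rot: [-0.053, -3.135, -0.003]
wrist_force: [0.8, 0.5, -3.1]
width: 0.684
grip_force: 54.6
time: 12.25
tool_pos: [0.5941, 0.0889, 0.1949]
tcp_rot: [-0.048, -3.135, -0.001]
wrist_force: [0.6, -0.7, -2.9]
width: 0.683
grip_force: 54.5
time: 12.92
tool_pos: [0.5958, 0.0837, 0.1969]
tcp_rot: [-1.152, -2.921, 0.003]
wrist_force: [-0.0, 0.6, -2.9]
width: 0.684
grip_force: 54.5
time: 13.58
tool_pos: [0.5964, 0.0846, 0.1977]
tcp_rot: [-1.778, -2.589, 0.002]
wrist_force: [0.0, 0.2, -3.1]
width: 0.688
grip_force: 54.5
13.5833 [0.5964 0.0846 0.1977] yaw 21.021431597965414 tilt [-1.4e-03 -5.0e-04 -1.0e+00] F [ 0.   0.2 -3.1]
strip rect ((191.53378295898438, 142.95269775390625), (96.69164276123047, 49.07124710083008), 1.8476102352142334) area 4522.5
strip dir 88.38711223599422
lid centre [0.59272638 0.08847659] r mm 33.91314697265625
```

The label strip now points at 88.2–88.4° against the bench's 88.05°. Lowering about 4 mm in front of the seat.

```bash
python3 -m crank '[[[0.28,0.25,1,0,0,0],[0,0,2,0,0,0],[0,0,2.5,0,0,0],[0,0,2.5,0,0,0],[0,0,2,0,0,0],[0,0,1,0,0,0],[0,0,0,0,0,0],[0,0,0,0,0,0]]]'
python3 -m crank '[[[0,0,0.7,0,0,0],[0,0,0.6,0,0,0],[0,0,0.5,0,0,0],[0,0,0.2,0,0,0],[0,0,0,0,0,0],[0,0,0,0,0,0],[0,0,0,0,0,0]]]'
```

```text
time: 14.3
tool_pos: [0.5979, 0.0892, 0.0879]
tcp_rot: [-1.778, -2.589, 0.001]
wrist_force: [0.4, -0.3, -1.8]
width: 0.685
grip_force: 54.6
time: 14.88
tool_pos: [0.5985, 0.0891, 0.0688]
tcp_rot: [1.779, 2.589, 0.001]
wrist_force: [-0.3, -0.7, -1.9]
width: 0.688
grip_force: 54.6
```

```bash
python3 -m crank '[[[0,0,0.2,0,0,0],[0,0,0.15,0,0,0],[0,0,0,0,0,0],[0,0,0,0,0,0]]]'
python3 -m crank '[[[-0.09,-0.04,0,0,0,0],[-0.09,-0.04,0,0,0,0],[0,0,0,0,0,0],[0,0,0,0,0,0]]]'
python3 -m crank '[[[-0.09,-0.04,0,0,0,0],[-0.05,-0.02,0,0,0,0],[0,0,0,0,0,0],[0,0,0,0,0,0]]]'
```

```text
time: 15.22
tool_pos: [0.5981, 0.0891, 0.0648]
tcp_rot: [-1.779, -2.589, 0.0]
wrist_force: [0.9, 0.3, -3.1]
width: 0.684
grip_force: 54.6
time: 15.55
tool_pos: [0.5982, 0.0871, 0.065]
tcp_rot: [1.779, 2.589, 0.0]
wrist_force: [-0.4, -0.2, -1.9]
width: 0.687
grip_force: 54.6
time: 15.88
tool_pos: [0.598, 0.0857, 0.065]
tcp_rot: [-1.779, -2.589, -0.0]
wrist_force: [-0.5, -0.5, -3.0]
width: 0.683
grip_force: 54.6
```

```bash
for i in 1; do python3 -m crank '[[[-0.09,-0.04,0,0,0,0],[0,0,0,0,0,0],[0,0,0,0,0,0],[0,0,0,0,0,0]]]'; done
python3 -m crank '[[[-0.09,-0.04,0,0,0,0],[0,0,0,0,0,0],[0,0,0,0,0,0],[0,0,0,0,0,0]]]'
```

```text
time: 16.22
tool_pos: [0.598, 0.0846, 0.065]
tcp_rot: [-1.779, -2.589, 0.0]
wrist_force: [-0.3, -0.1, -2.7]
width: 0.681
grip_force: 54.6
time: 16.55
tool_pos: [0.598, 0.0837, 0.065]
tcp_rot: [-1.779, -2.589, -0.0]
wrist_force: [-0.4, 1.4, -2.9]
width: 0.684
grip_force: 54.6
```

```bash
python3 -m crank '[[[-0.07,-0.03,0,0,0,0],[0,0,0,0,0,0],[0,0,0,0,0,0],[0,0,0,0,0,0]]]'
python3 -m crank '[[[-0.05,-0.02,0,0,0,0],[0,0,0,0,0,0],[0,0,0,0,0,0],[0,0,0,0,0,0]]]'
```

```text
time: 16.88
tool_pos: [0.5981, 0.0829, 0.0651]
tcp_rot: [1.779, 2.589, 0.0]
wrist_force: [0.7, 1.2, -2.6]
width: 0.687
grip_force: 54.6
time: 17.22
tool_pos: [0.5981, 0.0824, 0.065]
tcp_rot: [1.779, 2.589, 0.0]
wrist_force: [0.0, 0.9, -2.0]
width: 0.68
grip_force: 54.6
```

Steady contact of about 1 N, with the stop sliding in its play. Two more small pushes until it backs up, then set down.

```bash
python3 -m crank '[[[-0.05,-0.02,0,0,0,0],[0,0,0,0,0,0],[0,0,0,0,0,0],[0,0,0,0,0,0]]]'
python3 -m crank '[[[0,0,0.05,0,0,0],[0,0,0.05,0,0,0],[0,0,0,0,0,0],[0,0,0,0,0,0]]]'
```

```text
time: 17.55
tool_pos: [0.598, 0.0818, 0.065]
tcp_rot: [1.779, 2.589, 0.0]
wrist_force: [0.3, 1.1, -2.2]
width: 0.684
grip_force: 54.6
time: 17.88
tool_pos: [0.598, 0.0819, 0.0641]
tcp_rot: [1.779, 2.589, 0.0]
wrist_force: [-0.4, 1.3, -1.6]
width: 0.685
grip_force: 54.8
```

```bash
python3 -m crank '[[[0,0,0.05,0,0,0],[0,0,0,0,0,0],[0,0,0,0,0,0]]]'
python3 -m crank '[[[0,0,0.05,0,0,0],[0,0,0,0,0,0],[0,0,0,0,0,0]]]'
```

```text
time: 18.13
tool_pos: [0.5981, 0.0819, 0.064]
tcp_rot: [1.779, 2.589, 0.0]
wrist_force: [-2.0, 1.9, 2.9]
width: 0.685
grip_force: 55.2
time: 18.38
tool_pos: [0.5982, 0.0819, 0.064]
tcp_rot: [1.779, 2.589, 0.001]
wrist_force: [-2.5, 2.0, 5.6]
width: 0.681
grip_force: 55.6
```

Standing on the board. Releasing gently, then lifting straight up.

```bash
python3 -m crank '[[[0,0,-0.04,0,0,0],[0,0,0,0,0,0]]]' 5 20
python3 -m crank '[[[0,0,0,0,0,0],[0,0,0,0,0,0],[0,0,0,0,0,0],[0,0,0,0,0,0],[0,0,0,0,0,0]]]' 8
python3 -m crank '[[[0,0,-0.5,0,0,0],[0,0,-1,0,0,0],[0,0,-2,0,0,0],[0,0,-3,0,0,0],[0,0,-4,0,0,0],[0,0,-4,0,0,0],[0,0,0,0,0,0],[0,0,0,0,0,0]]]'
python3 - <<'E'
from h import *
s=read_state();print(s["tool_pos"],s["wrist_force"]);m=camera_model("wrist");im=read_camera("wrist");np.savez("w6.npz",**m);cv2.imwrite("pics/w6.png",im)
def fit(m,im,c,z,name):
    H=.12;n=480;src=np.array([proj(m,[c[0]+a,c[1]+b,z]) for a,b in((-H,-H),(-H,H),(H,H),(H,-H))],np.float32)
    p=cv2.warpPerspective(im,cv2.getPerspectiveTransform(src,np.float32([[0,0],[n,0],[n,n],[0,n]])),(n+1,n+1),flags=cv2.INTER_CUBIC)
    cv2.imwrite(f"pics/{name}.png",p);h=cv2.cvtColor(p,cv2.COLOR_BGR2HSV);o=cv2.inRange(h,(5,200,90),(16,255,255));o=cv2.morphologyEx(o,cv2.MORPH_OPEN,np.ones((5,5)))
    cn=cv2.convexHull(max(cv2.findContours(o,0,1)[0],key=cv2.contourArea));e=cv2.fitEllipse(cn)
    k=.0005;C=np.array(c)+[(e[0][1]-240)*k,(e[0][0]-240)*k];print(name,"lid",C.round(4),"axes mm",np.array(e[1])*.5)
    w=cv2.inRange(h,(0,0,110),(180,110,255));mk=np.zeros_like(w);cv2.circle(mk,(int(e[0][0]),int(e[0][1])),50,255,-1);w&=mk
    c2=max(cv2.findContours(w,0,1)[0],key=cv2.contourArea);print("strip",cv2.minAreaRect(c2))
fit(m,im,(.5975,.085),.129,"f6")
k=cv2.inRange(cv2.cvtColor(im,cv2.COLOR_BGR2HSV),(105,150,60),(130,255,255));v,u=np.nonzero(k);print("blue",u.min(),u.max(),v.min(),v.max())
E
```

```text
time: 18.55
tool_pos: [0.5981, 0.0819, 0.064]
tcp_rot: [1.779, 2.589, 0.001]
wrist_force: [-2.1, 2.7, 4.8]
width: 0.687
grip_force: 55.1
time: 18.97
tool_pos: [0.5979, 0.0816, 0.0631]
tcp_rot: [-1.779, -2.589, 0.001]
wrist_force: [-0.1, -0.4, 1.1]
width: 0.937
grip_force: 0.0
time: 19.63
tool_pos: [0.6011, 0.0821, 0.2141]
tcp_rot: [1.775, 2.583, 0.01]
wrist_force: [0.3, 0.0, 0.3]
width: 0.934
grip_force: 0.0
[0.60110683 0.08211797 0.21410823] [3.14158633e-01 1.21448352e-04 3.08053858e-01]
f6 lid [0.5986 0.0856] axes mm [59.36999893 61.84478378]
strip ((264.32000732421875, 243.760009765625), (53.22401809692383, 25.487558364868164), 1.7899105548858643)
blue 253 529 162 226
```

```bash
python3 - <<'E'
from h import *
yaw=np.radians(88.05);ex=np.array([np.cos(yaw),np.sin(yaw)]);ey=np.array([-ex[1],ex[0]]);T=np.array([.5949,-.0043])
def meas(m,im,z,name):
    # bench-aligned warp: u along ex (-30..80mm from T), v along ey (-70..70), 0.25mm/px
    q=lambda a,b:proj(m,[*(T+a*ex+b*ey),z])
    src=np.array([q(a,b) for a,b in((-.03,-.07),(.08,-.07),(.08,.07),(-.03,.07))],np.float32)
    p=cv2.warpPerspective(im,cv2.getPerspectiveTransform(src,np.float32([[0,0],[440,0],[440,560],[0,560]])),(441,561))
    k=cv2.inRange(cv2.cvtColor(p,cv2.COLOR_BGR2HSV),(100,120,40),(130,255,255))
    for lo,hi in((-62,-56),(-45,-38),(-24,24),(38,45),(56,62)):
        r=k[int((lo+70)*4):int((hi+70)*4)];u=np.nonzero(r.mean(0)>127)[0]
        print(name,z,(lo,hi),"bx mm",None if len(u)==0 else (u.min()*.25-30,u.max()*.25-30))
    v=np.nonzero(k[:, 270:290].mean(1)>127)[0]
    print("  by extent",(v.min()*.25-70,v.max()*.25-70) if len(v) else None)
w1=dict(np.load("w1.npz"));meas(w1,cv2.imread("pics/w1.png"),.041,"w1")
w6=dict(np.load("w6.npz"));im=cv2.imread("pics/w6.png");meas(w6,im,.041,"w6");meas(w6,im,.084,"w6")
meas(camera_model("top"),read_camera("top"),.041,"top")
E
```

```text
w1 0.041 (-62, -56) bx mm (np.float64(-4.0), np.float64(3.0))
w1 0.041 (-45, -38) bx mm (np.float64(-5.25), np.float64(4.75))
w1 0.041 (-24, 24) bx mm (np.float64(-8.5), np.float64(21.75))
w1 0.041 (38, 45) bx mm (np.float64(-5.25), np.float64(5.0))
w1 0.041 (56, 62) bx mm (np.float64(-3.75), np.float64(4.0))
  by extent None
w6 0.041 (-62, -56) bx mm (np.float64(33.75), np.float64(43.5))
w6 0.041 (-45, -38) bx mm (np.float64(32.75), np.float64(43.75))
w6 0.041 (-24, 24) bx mm (np.float64(18.75), np.float64(29.75))
w6 0.041 (38, 45) bx mm (np.float64(33.75), np.float64(46.75))
w6 0.041 (56, 62) bx mm (np.float64(36.0), np.float64(47.0))
  by extent (np.float64(-61.25), np.float64(61.5))
w6 0.084 (-62, -56) bx mm None
w6 0.084 (-45, -38) bx mm (np.float64(46.75), np.float64(57.5))
w6 0.084 (-24, 24) bx mm (np.float64(34.5), np.float64(44.25))
w6 0.084 (38, 45) bx mm (np.float64(47.75), np.float64(59.0))
w6 0.084 (56, 62) bx mm None
  by extent (np.float64(-24.0), np.float64(24.5))
top 0.041 (-62, -56) bx mm None
top 0.041 (-45, -38) bx mm (np.float64(29.75), np.float64(40.0))
top 0.041 (-24, 24) bx mm (np.float64(29.25), np.float64(59.5))
top 0.041 (38, 45) bx mm (np.float64(29.75), np.float64(43.0))
top 0.041 (56, 62) bx mm None
  by extent (np.float64(-43.25), np.float64(51.75))
```

```bash
python3 -m crank '[[[0,0,-2,0,0,0],[0,0,-2,0,0,0],[0,0,0,0,0,0],[0,0,0,0,0,0],[0,0,0,0,0,0]]]'
python3 - <<'E'
from h import *
from scipy.optimize import least_squares
yaw=np.radians(88.05);ex=np.array([np.cos(yaw),np.sin(yaw)]);ey=np.array([-ex[1],ex[0]]);T=np.array([.5949,-.0043])
m=camera_model("wrist");im=read_camera("wrist")
def warp(z,a0,a1,b):
    q=lambda a,b:proj(m,[*(T+a*ex+b*ey),z]);n=int((a1-a0)*4000);k=int(8000*b)
    src=np.array([q(a0,-b),q(a1,-b),q(a1,b),q(a0,b)],np.float32)
    return cv2.cvtColor(cv2.warpPerspective(im,cv2.getPerspectiveTransform(src,np.float32([[0,0],[n,0],[n,k],[0,k]])),(n,k)),cv2.COLOR_BGR2HSV)
h=warp(.041,-.03,.08,.07);k=cv2.inRange(h,(100,120,40),(130,255,255))
for lo,hi in((-55,-38),(38,55)):
    u=np.nonzero(k[(lo+70)*4:(hi+70)*4].mean(0)>127)[0];print((lo,hi),u.min()/4-30,u.max()/4-30)
k=cv2.inRange(warp(.084,-.03,.08,.07),(100,120,40),(130,255,255));u=np.nonzero(k[46*4:94*4].mean(0)>127)[0];print("tab",u.min()/4-30,u.max()/4-30)
h=warp(.129,.04,.14,.05);o=cv2.inRange(h,(5,200,90),(16,255,255))
P=cv2.convexHull(max(cv2.findContours(o,0,1)[0],key=cv2.contourArea))[:,0]/4.+[40,-50]
r=least_squares(lambda p:np.hypot(*(P-p).T)-30,P.mean(0),loss="soft_l1",f_scale=.5);print("can bx,by",r.x,"rms",np.sqrt(np.mean(r.fun**2)))
E
```

```text
time: 20.15
tool_pos: [0.5968, 0.0817, 0.2462]
tcp_rot: [-1.777, -2.587, 0.003]
wrist_force: [-0.4, 0.6, -0.6]
width: 0.937
grip_force: 0.0
(-55, -38) 32.75 44.75
(38, 55) 34.0 46.5
tab 34.5 46.0
can bx,by [89.70752329 -0.74040213] rms 0.6544260594408711
```

The can is 50 mm in front of the tab (contact is 50.4 mm), on the middle line and within half a degree of square. The gripper is clear, so I'm handing in.

```bash
python3 -c "
from workcell import *
print(finish_job())"
```

```text
the job is handed in; nothing more can be done
None
```

I handed the job in: the stop is home in the second notch pair, and the orange-lidded can stands upright against its V with the label square to the reader (within about 0.5°); the clock was at about 20 s.

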